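Shut the double-lidded tea caddy, then hold up its outer lid alone

ROBOT

A 6-joint arm with a two-finger parallel gripper is mounted at the origin on a cart in front of the work surface, level with it; the furniture and walls round the work are solid. World frame = base frame: x ahead of the robot, y to its left, z up, the work surface at z = 0. Lengths are in m, angles in rad, forces in N, time in s.
With the tool pointing down it reaches from about 0.35 to 0.975 m from the base axis. Payload 4.9 kg.
Tool frame: the origin (TCP) lies at the very end of the fingers, on their centre line; the grasp point (between the pads) lies 19 mm behind it (robot.grip_point_offset is the distance from the TCP to the grasp point, in m); z points along the fingers, y is the line along which they close (so a half turn about z gives the same grasp; the last joint's range is limited). The gripper opens to 85 mm and grips with 20 to 120 N. Pads are 22 mm wide; open, the fingers measure 114 mm over their backs; the gripper's body (76 mm by 85 mm) begins 54 mm behind the grasp point. The pads swing forward as they close: fully open they stand 13 mm farther back than shut.
Start: joints at [-1.247, 0.053, 1.613, -0, 1.476, -0.119], TCP at [0.268, -0.565, 0.199] pointing down, gripper open.
Joint ranges: [-3.01, 3.01], [-1.01, 2.22], [0.06, 2.58], [-1.02, 4.17], [0.09, 2.62], [-3.14, 3.14]. Speed limits (rad/s): [2.57, 2.57, 3.14, 3.14, 3.14, 3.14].

INTERFACE

Orientations are given as a 3x3 rotation matrix whose columns are the frame's x, y, z axes.
In Python, from bench import robot gives the robot as it stands. Calls block until the motion is done:
- robot.move_pose(position, orientation): joint-space move of the TCP to a pose.
- robot.move_linear(position, orientation=None, v=0.15, until_force=None): straight line of the TCP; orientation=None keeps the orientation; v is the mean speed in m/s. With until_force (N) it stops when the force on the tool has changed by that much, and returns True; else False.
- robot.movej(angles): joint-space move.
- robot.move_gripper(opening, effort=None): opening from 0.0 (shut) to 1.0 (fully open); effort is the grip in N (None keeps the last); returns when the fingers have stopped.
- robot.wait(seconds).
- robot.solve_ik(position, orientation): joint angles nearest the present ones, or None.
- robot.camera(name): name is "scene" or "side" or "wrist"; returns a dict with "image" (384x512x3 uint8, red, green, blue), "depth" (384x512 float32, m along the optical axis (not along the pixel's ray), 0 where there is no reading), "K" (3x3 intrinsics, pixels), "eye" and "orientation" of the camera in the world. Camera axes: x right, y down, z forward; pixel columns grow to the right and rows downward; lengths in m; the calibration is good to about 2 mm. A picture is of the moment at which its call begins.
A pose or a line that the arm cannot do raises robot.IKError and nothing moves.
- robot.finish_job(): hands the job in; it is judged then, once.
Readings, each from a call of its own:
- robot.get_clock(): time.
- robot.get_joint_positions(): joint angles.
- robot.get_qd(): joint speeds.
- robot.get_effort(): joint torques, N m.
- robot.get_tool_pos(): TCP position.
- robot.get_orientation(): TCP orientation.
- robot.get_force(): force on the tool from outside, world axes, zero at the start.
- robot.get_wrist_torque(): the same for the moment, N m.
- robot.get_width(): opening from 0.0 (shut) to 1.0 (fully open).
- robot.get_finger_force(): force on a finger pad.
Only numpy, scipy, OpenCV 4.12 (cv2) and the standard library are available. Lean on these libraries where they do the work, as an engineer would, in place of code of your own. Each camera call takes 0.05 s, during which the arm holds its last target. There are 200 camera calls.

TASK

The wooden tea caddy was left with both of its lids standing open. Bring the lids down together, without letting them slam, until both are fully shut, then raise the outer lid alone by its cross-bar pull to about half open (some 45 degrees), leaving the inner lid shut over the tea and the things round the caddy where they stand. Finish while still holding the outer lid there with the fingers: it would fall shut by itself.

Things in the scene. Friction and masses are not known exactly. Their poses are not given: they have to be found in the camera images.
- caddy: fixed open-topped wooden box, 116 (x) x 180 (y) x 90 mm (z). Two wooden lids turn about one hinge line along its y axis at the top of its rear wall. Origin: centre of its underside; +x points from front to rear (hinge side), z up. Its front faces the robot, give or take 0.3 rad; a 40 mm notch in the middle of the front wall's top edge takes the inner lid's tab
- caddy_hinge (a point): middle of the hinge line that both lids share: 58 mm behind the caddy's centre, 91 mm above the worktop; its axes are the caddy's. Wall cabinets hang over the rear of the worktop (from about x = 0.62 m on, 0.46 m up), so at the raised lid a tall wrist had better be upright or lean back a little (0.2 rad) towards the robot
- outer_pull (a point): centre of the outer lid's pull: a round steel cross-bar parallel to the hinge line, 40 mm long, 16 mm thick, on a 10 mm thick stem out of the middle of the lid's free edge; bar axis 34 mm beyond that edge, 152 mm from the hinge line. Can be pinched by its two flat ends and then turns between the fingers. Lid shut: 94 mm in front of the caddy's centre, 95 mm above the worktop
- outer_lid (a joint): angle of the outer lid, rad: 0 shut, 1.57 upright, stop at 1.6; its front edge rises. Board 118 x 184 x 8 mm, 0.3 kg. It stays where left above about 1.2 rad and falls shut if let go lower. Two rubber feet under it push the inner lid down ahead of it, both reaching 0 together; nothing joins the lids, so on the way up the inner one stays
- inner_tab (a point): tip of the inner lid's pull: a flat steel tab 30 mm wide, 5 mm thick, that stands 27 mm out of the middle of the inner lid's free edge, 138 mm from the hinge line (shorter than the outer lid's pull). When shut it sticks 19 mm out of the notch in the front wall, 26 mm below the outer pull's height. Not to be lifted
- inner_lid (a joint): angle of the inner lid, rad: 0 shut, grows as it opens. Board 94 x 166 x 6 mm, 0.15 kg, that shuts inside the box 18 mm below the outer lid. At the start it is less far open than the outer lid, on the robot's side of it. Stiff hinge: it stays at any angle (1 to 2 N at its tab moves it)
- spice: neighbour: small spice jar 40 mm thick, 105 mm high, left of the caddy; origin under its centre
- mug: neighbour: mug 92 x 127 x 93 mm, right of the caddy; origin under its middle
- jar: neighbour: white lidded canister 71 mm thick, 92 mm high, right of the caddy and nearer the robot; origin under its centre
- spoon: neighbour: spoon 188 x 38 x 15 mm lying in front of the caddy to the left; origin under its centre
- shaker: neighbour: glass shaker 40 mm thick, 85 mm high, left of the caddy and nearer the robot; origin under its centre

How it is judged:
By the outcome, as a careful person would: the job done as asked, in the order asked, and still so for the second after the job is handed in, while the arm keeps its last pose, push and grip.
It also fails if it takes over 40 s, if anything falls off the work surface, if the arm or the gripper's body presses on something with over 40 N, if the wrist force passes 120 N, or if a joint passes its speed limit or range.

## Working session

There is one attempt and no reset: what is moved stays moved. The work goes in short steps, each a Python script; the robot and the scene stay as the last script left them, time stands still between calls to the robot, and variables do not carry over. Pictures are saved under pics/ and viewed, at most 10 in all, crops included, and the job is handed in when it is done.

```bash
mkdir -p pics; ls; python3 - <<'E'
from bench import robot
import cv2,numpy as np
ims=[]
for n in("scene","side"):
    c=robot.camera(n); np.savez(f'pics/{n}.npz',**c); cv2.imwrite(f'pics/{n}0.png',c["image"][:,:,::-1]); print(n,c["K"],c["eye"],c["orientation"],(c["depth"]>0).mean())
print(robot.get_clock(),robot.grip_point_offset)
E
```

```text
pics
scene [[401.48042049   0.         259.75419797]
 [  0.         401.48042049 190.39783354]
 [  0.           0.           1.        ]] [0.2196242  0.46002026 0.73530856] [[-0.87132169 -0.37740079  0.31363538]
 [-0.49069528  0.66478352 -0.56327704]
 [ 0.00408157 -0.6446949  -0.76442908]] 0.9958546956380209
side [[458.27804332   0.         254.99764719]
 [  0.         458.27804332 186.97286037]
 [  0.           0.           1.        ]] [0.33539823 0.6417158  0.74209723] [[-0.97437863 -0.14726924  0.16999427]
 [-0.22465531  0.67350621 -0.70421543]
 [-0.01078293 -0.72436259 -0.68933488]] 0.995819091796875
0.1 0.0187
```

View pics/scene0.png

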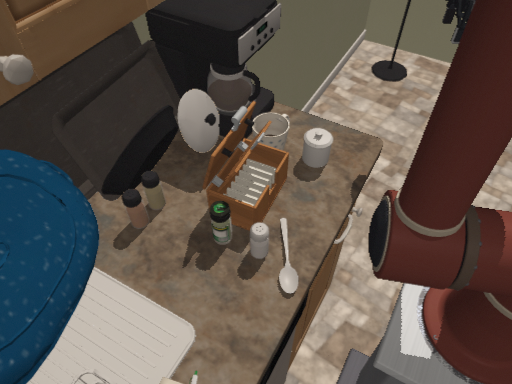

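View pics/side0.png

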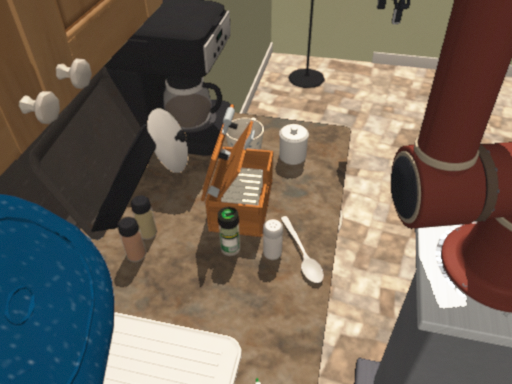

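The scene shows the caddy around pixel (248,180), with its lids raised on the far side. The spice jar is at (221,222), the shaker (260,240), the spoon (287,258), the mug (270,128) and the jar (317,147).

```bash
cat > h.py <<'E'
import numpy as np,cv2
def world(c):
    d=c["depth"];v,u=np.mgrid[:d.shape[0],:d.shape[1]];K=c["K"]
    p=np.stack([(u-K[0,2])/K[0,0]*d,(v-K[1,2])/K[1,1]*d,d],-1)
    return p@np.asarray(c["orientation"]).T+c["eye"]
E
python3 - <<'E'
from h import *
out=[]
P=[]
for n,(u0,u1,v0,v1) in dict(scene=(195,345,95,275),side=(195,320,95,265)).items():
    c=dict(np.load(f'pics/{n}.npz'));W=world(c)
    hsv=cv2.cvtColor(c["image"],cv2.COLOR_RGB2HSV)
    m=(hsv[...,0]>5)&(hsv[...,0]<18)&(hsv[...,1]>150)&(hsv[...,2]>70)
    b=np.zeros_like(m);b[v0:v1,u0:u1]=1;m&=b&(W[...,2]>.015)&(W[...,2]<.3)
    p=W[m];P.append(p);print(n,len(p),p.min(0),p.max(0))
    cr=c["image"][v0:v1,u0:u1,::-1].copy()
    out.append(cv2.resize(cr,None,fx=500/(v1-v0),fy=500/(v1-v0),interpolation=cv2.INTER_CUBIC)[:, :390])
    # objects above plane
    for nm,hl in (("all",.02),):
        mm=((W[...,2]>hl)&(W[...,2]<.13)&(W[...,0]>.3)&(W[...,0]<.75)&(W[...,1]<.4)&(W[...,1]>-.4)&~m).astype(np.uint8)
        k,l,s,ce=cv2.connectedComponentsWithStats(mm)
        for i in range(1,k):
            if s[i,4]>60:
                q=W[l==i];print(s[i],q.min(0).round(3),q.max(0).round(3))
P=np.vstack(P);np.save('pics/P.npy',P)
for z in np.arange(.02,.3,.02):
    q=P[abs(P[:,2]-z)<.01]
    if len(q):print(z.round(2),len(q),q[:,:2].min(0).round(3),q[:,:2].max(0).round(3))
cv2.imwrite('pics/crops.png',np.hstack(out))
E
```

```text
scene 3194 [ 0.46905701 -0.14591799  0.01500327] [0.59701903 0.04257004 0.20611647]
[ 178   76  111   77 4550] [ 0.502 -0.399  0.02 ] [ 0.75  -0.074  0.13 ]
[ 105  129   73   95 1835] [ 0.689 -0.067  0.02 ] [0.75  0.152 0.13 ]
[302 128  31  36 851] [ 0.416 -0.275  0.021] [ 0.486 -0.208  0.092]
[229 139  20  14 121] [ 0.553 -0.136  0.065] [ 0.599 -0.053  0.13 ]
[ 223  158   55   49 1468] [ 0.473 -0.141  0.02 ] [0.591 0.033 0.092]
[202 160  31  81 969] [ 0.505 -0.038  0.02 ] [0.592 0.097 0.13 ]
[  42  200   57  131 2830] [0.623 0.198 0.02 ] [0.749 0.4   0.13 ]
[249 221  20  34 563] [0.42 0.01 0.02] [0.479 0.087 0.088]
side 3260 [ 0.47126294 -0.25092858  0.01502389] [0.59841182 0.08614769 0.20744144]
[ 151   88   79   84 3641] [ 0.644 -0.398  0.02 ] [ 0.75  -0.075  0.13 ]
[225 117  38  33 701] [ 0.511 -0.283  0.038] [ 0.61  -0.119  0.13 ]
[279 124  29  35 880] [ 0.418 -0.278  0.02 ] [ 0.488 -0.208  0.094]
[205 158  16  60 197] [ 0.558 -0.098  0.038] [0.597 0.04  0.129]
[ 221  167   43   39 1124] [ 0.479 -0.145  0.02 ] [0.57  0.034 0.123]
[ 100  195   56   62 1775] [0.69  0.051 0.02 ] [0.75  0.152 0.13 ]
[218 207  22  44 829] [0.507 0.03  0.02 ] [0.547 0.096 0.109]
[262 219  21  36 633] [0.422 0.018 0.02 ] [0.472 0.087 0.089]
[  85  236   30  134 2311] [0.623 0.196 0.082] [0.75 0.4  0.13]
0.02 441 [ 0.471 -0.145] [0.594 0.04 ]
0.04 872 [ 0.47  -0.145] [0.595 0.041]
0.06 1162 [ 0.469 -0.146] [0.594 0.078]
0.08 1588 [ 0.469 -0.251] [0.595 0.085]
0.1 587 [ 0.47  -0.148] [0.598 0.086]
0.12 309 [ 0.538 -0.134] [0.593 0.043]
0.14 295 [ 0.525 -0.123] [0.587 0.043]
0.16 365 [ 0.514 -0.135] [0.58  0.042]
0.18 418 [ 0.514 -0.136] [0.575 0.041]
0.2 417 [ 0.554 -0.143] [0.577 0.04 ]
```

View pics/crops.png

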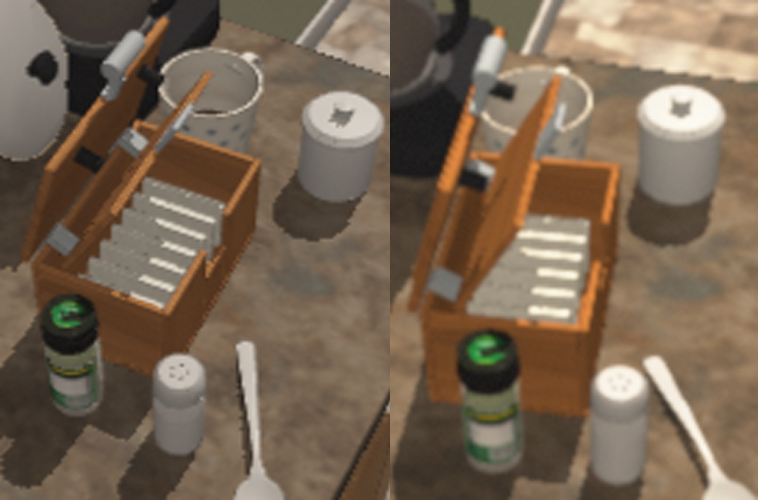

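Both lids stand near-upright on the rear side: the grey bar is at crop (125,65) left and the inner tab at (175,125). I'll fit the caddy's yaw and the lid angle from the depth points.

```bash
python3 - <<'E'
from h import *
P=np.load('pics/P.npy')
b=P[(P[:,2]<.086)&(P[:,1]<.046)&(P[:,1]>-.155)&(P[:,0]<.6)]
r=cv2.minAreaRect(b[:,:2].astype(np.float32));print(r,cv2.boxPoints(r))
# grey bar points: scene crop box / side
pts=[]
for n,(u0,u1,v0,v1) in dict(scene=(225,255,100,140),side=(215,240,100,140)).items():
    c=dict(np.load(f'pics/{n}.npz'));W=world(c);hsv=cv2.cvtColor(c["image"],cv2.COLOR_RGB2HSV)
    w=W[v0:v1,u0:u1];s=hsv[v0:v1,u0:u1]
    m=(w[...,2]>.215)&(w[...,0]<.66)&(w[...,0]>.48)
    q=w[m];print(n,len(q),q.min(0).round(3),q.max(0).round(3),q.mean(0).round(3));pts.append(q)
q=np.vstack(pts)
e,vec=np.linalg.eigh(np.cov(q.T));print('bar axis',vec[:,2],np.sqrt(e))
l=P[P[:,2]>.125]
for z in np.arange(.13,.21,.01):
    k=l[abs(l[:,2]-z)<.005]; k=k[abs(k[:,1]+.05)<.1]
    h=np.histogram(k[:,0],np.arange(.5,.61,.005));print(round(z,2),h[0])
E
```

```text
((0.5336116552352905, -0.05298711359500885), (0.11653115600347519, 0.18204531073570251), 4.324311256408691) [[ 0.46864864  0.03338309]
 [ 0.48237523 -0.14814398]
 [ 0.59857464 -0.13935731]
 [ 0.58484805  0.04216975]]
scene 157 [ 0.543 -0.073  0.215] [ 0.559 -0.032  0.247] [ 0.55  -0.049  0.241]
side 149 [ 0.545 -0.074  0.216] [ 0.564 -0.032  0.249] [ 0.553 -0.048  0.242]
bar axis [ 0.02506774 -0.99214123  0.12258624] [0.00446228 0.00615214 0.01263274]
0.13 [ 0  0  0  0  0  0  0  8 24 36 28  6  0  0  1 14 12  9  1  0  0]
0.14 [ 0  0  0  0  0  1 13 23 42 28  7  0  0  0 10 18  7  0  0  0  0]
0.15 [ 0  0  0  0  1 13 31 45 25  3  0  0  0  3 15 22  1  0  0  0  0]
0.16 [ 0  0  0  1 17 31 34 22  3  0  0  0  0 22 26 17  0  0  0  0  0]
0.17 [  0   0   6 102  82  93  26   2   0   0   0   0  19  36  32   3   0   0
   0   0   0]
0.18 [ 0  0  0  1  1  0  0  0  0  0  0  4 37 34 11  0  0  0  0  0  0]
0.19 [ 0  0  0  0  0  0  0  0  0  0  0 30 36 28 23  5  0  0  0  0  0]
0.2 [  0   0   0   0   0   0   0   0   0   0  11 129  72  36   9   1   0   0
   0   0   0]
```

```bash
cat >> h.py <<'E'
YAW=.0755; HINGE=np.array([.5914,-.0486,.091]); SGN=1
def ax(): return np.array([np.cos(YAW),np.sin(YAW),0]),np.array([-np.sin(YAW),np.cos(YAW),0])
def bar(th,r=.152): x,_=ax(); return HINGE-r*np.cos(th+.026)*x+np.array([0,0,r*np.sin(th+.026)])
def R(lean,sgn=None):
    s=SGN if sgn is None else sgn
    x,y=ax(); z=np.sin(lean)*x-np.cos(lean)*np.array([0,0,1]); y=s*y
    return np.column_stack([np.cross(y,z),y,z])
OFF=.022
def tcp(p,R,back=0): return p+R[:,2]*(OFF-back)
E
python3 - <<'E'
from h import *
from bench import robot
print(robot.get_orientation().round(2),robot.get_width())
for s in(1,-1):
  for th in(1.35,.8,0): 
    q=robot.solve_ik(tcp(bar(th),R(.2,s)),R(.2,s));print(s,th,bar(th).round(3),None if q is None else np.round(q,2))
E
```

```text
[[ 0.9   0.43 -0.  ]
 [ 0.43 -0.9   0.  ]
 [ 0.   -0.   -1.  ]] 1.0008342083184147
1 1.35 [ 0.562 -0.051  0.24 ] [-0.26 -0.24  1.87  0.07  1.33 -1.91]
1 0.8 [ 0.489 -0.056  0.203] [-0.31 -0.41  2.06  0.08  1.31 -1.97]
1 0 [ 0.44  -0.06   0.095] [-0.36 -0.45  2.27  0.09  1.14 -2.04]
-1 1.35 [ 0.562 -0.051  0.24 ] [-0.26 -0.24  1.87  0.07  1.33  1.23]
-1 0.8 [ 0.489 -0.056  0.203] [-0.31 -0.41  2.06  0.08  1.31  1.17]
-1 0 [ 0.44  -0.06   0.095] [-0.36 -0.45  2.27  0.09  1.14  1.11]
```

```bash
sed -i 's/SGN=1/SGN=-1/' h.py; python3 - <<'E'
from h import *
from bench import robot
M=R(.2)
robot.move_pose([.42,-.2,.38],M)
robot.move_pose(tcp(bar(1.35),M,.075),M)
ims=[]
for n in("wrist","side"):
    c=robot.camera(n);np.savez(f'pics/{n}1.npz',**c);im=c["image"][:,:,::-1];ims.append(im if n=="wrist" else cv2.resize(im[60:252,130:386],(512,384)))
cv2.imwrite('pics/w1.png',cv2.resize(np.hstack(ims),(800,300)));print(robot.get_clock(),robot.get_tool_pos())
E
```

```text
2.6583 [ 0.55169448 -0.05316594  0.29342793]
```

View pics/w1.png

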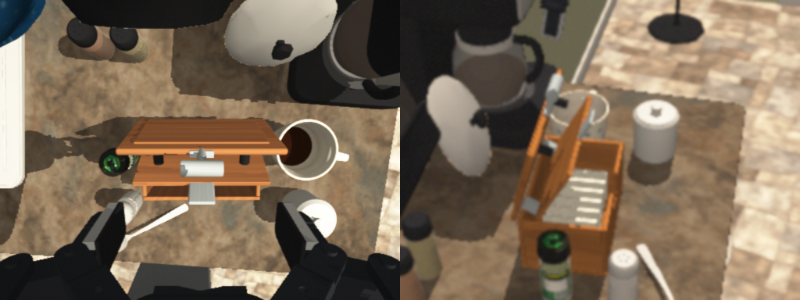

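The wrist view shows the bar at half-size pixel (202,169), above the tab (202,193), with the open fingers on either side. I'll measure the bar from this view and check where the gripper sits in the side view.

```bash
python3 - <<'E'
from h import *
c=dict(np.load('pics/wrist1.npz'));W=world(c)
hsv=cv2.cvtColor(c["image"],cv2.COLOR_RGB2HSV)
m=(hsv[...,1]<70)&(hsv[...,2]>90);b=np.zeros_like(m);b[195:235,215:300]=1;m&=b&(W[...,2]>.2)
q=W[m];print(len(q),q.min(0),q.max(0),np.median(q,0))
x=np.array([np.cos(.0755),np.sin(.0755)]);y=np.array([-x[1],x[0]])
a=q[:,:2]@y;print('y ext',np.percentile(a,[1,50,99]),'x ext',np.percentile(q[:,:2]@x,[1,99]),'z',np.percentile(q[:,2],[1,99]))
from bench import robot
t=robot.get_tool_pos();print('tcp along y',t[:2]@y,'hinge',np.array([.5914,-.0486])@y)
K=c["K"]
for n in("wrist","side"):
    c=dict(np.load(f'pics/{n}1.npz'));p=(t-c["eye"])@c["orientation"];p=c["K"]@p;print(n,p[:2]/p[2],p[2],'eye',c["eye"])
im=dict(np.load('pics/side1.npz'))["image"];cv2.imwrite('pics/s1.png',im[:,:,::-1])
E
```

```text
1419 [ 0.54304856 -0.07402017  0.20364892] [ 0.59420013 -0.03367997  0.47985509] [ 0.55404711 -0.05342022  0.2443628 ]
y ext [-0.11440365 -0.09507023 -0.07584883] x ext [0.53884097 0.55689984] z [0.20681501 0.24715065]
tcp along y -0.09462785866478507 hinge -0.09306984177367139
wrist [257.81942651 231.02637994] 0.1901794155196137 eye [ 0.59420013 -0.04875671  0.47985509]
side [227.67449722  91.04830272] 0.8353989630617767 eye [0.33539823 0.6417158  0.74209723]
```

View pics/s1.png

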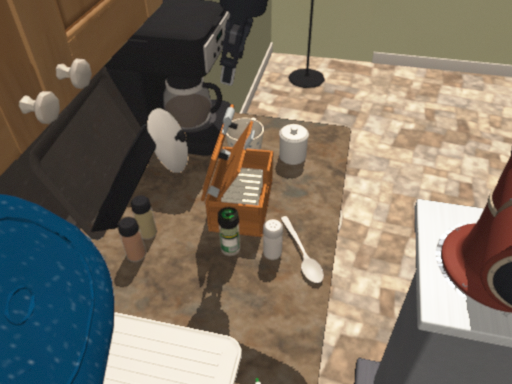

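The gripper is at (233,65) in the side view, above the raised pull and aligned laterally. The bar centre gives a lid angle of about 1.29. Next I descend and pinch it.

```bash
python3 - <<'E'
from h import *
from bench import robot
M=R(.2);p=bar(1.293);print(p)
robot.move_linear(tcp(p,M,.075),M,v=.1)
print(robot.move_linear(tcp(p,M),M,v=.08,until_force=8))
print(robot.get_force())
print(robot.move_gripper(0.3,40),robot.get_width(),robot.get_finger_force(),robot.get_force(),robot.get_clock())
c=robot.camera("wrist");cv2.imwrite('pics/w2.png',c["image"][:,:,::-1])
E
```

```text
[ 0.55363799 -0.05145646  0.2382069 ]
False
[ 0.41005438 -0.07533792  0.62669953]
False 0.2990988875426005 0.0 [-0.35336754 -0.21173625 -0.07801802] 4.6
```

View pics/w2.png

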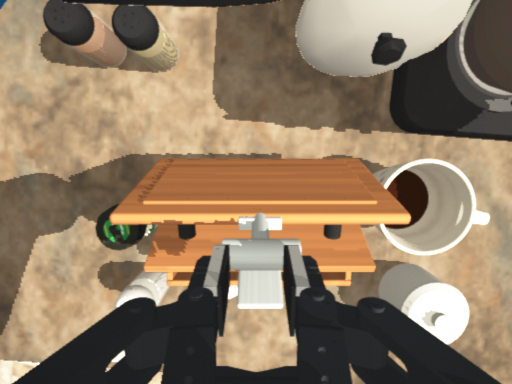

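The bar, at rows 240–270, lies between the finger tips and just short of contact. I'll keep closing.

```bash
python3 - <<'E'
from h import *
from bench import robot
for o in (.2,.1,0):
    r=robot.move_gripper(o,40);f=robot.get_finger_force();print(o,r,robot.get_width(),f,robot.get_force().round(2))
    if f>5: break
print(robot.get_tool_pos(),robot.get_clock())
if f>5: robot.move_gripper(0,40);print(robot.get_width(),robot.get_finger_force(),robot.get_force().round(2))
c=robot.camera("wrist");np.savez('pics/w3.npz',**c);cv2.imwrite('pics/w3.png',c["image"][:,:,::-1]);W=world(c)
for v in range(225,320,10): print(v,W[v,258].round(3),W[v,215].round(3),W[v,300].round(3))
E
```

```text
0.2 False 0.20109983974339865 0.0 [ 0.43 -0.19  0.16]
0.1 False 0.09839002098009718 0.0 [ 0.76 -0.56  0.54]
0 False -0.0018677021434857991 0.0 [-0.59 -0.07 -0.7 ]
[ 0.55800162 -0.05112773  0.2166393 ] 5.4
225 [ 0.562 -0.052  0.219] [ 0.541 -0.018  0.134] [ 0.547 -0.088  0.136]
235 [ 0.559 -0.052  0.229] [ 0.535 -0.02   0.144] [ 0.541 -0.087  0.145]
245 [ 0.56  -0.051  0.254] [ 0.53  -0.021  0.155] [ 0.558 -0.073  0.242]
255 [ 0.558 -0.052  0.265] [ 0.525 -0.023  0.164] [ 0.554 -0.072  0.246]
265 [ 0.556 -0.052  0.272] [ 0.521 -0.024  0.172] [ 0.549 -0.073  0.245]
275 [ 0.555 -0.052  0.28 ] [ 0.477 -0.015  0.076] [ 0.484 -0.101  0.078]
285 [ 0.554 -0.052  0.287] [ 0.472 -0.017  0.09 ] [ 0.479 -0.1    0.09 ]
295 [ 0.55  -0.052  0.286] [ 0.425 -0.01   0.005] [ 0.431 -0.116  0.001]
305 [ 0.546 -0.052  0.286] [ 0.551 -0.038  0.299] [ 0.553 -0.066  0.299]
315 [ 0.541 -0.053  0.285] [ 0.55  -0.038  0.304] [ 0.552 -0.065  0.304]
```

View pics/w3.png

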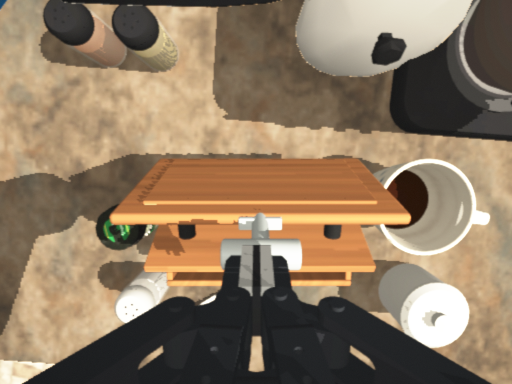

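The wrist view shows the closed fingers ending at row ~247, on top of the bar rather than straddling it, and no contact is reported. I'll check from the fixed cameras with the TCP marked.

```bash
python3 - <<'E'
from h import *
from bench import robot
t=robot.get_tool_pos();Rm=robot.get_orientation();print(t,Rm.round(3));o=[]
for n in("scene","side"):
    c=robot.camera(n);im=c["image"][:,:,::-1].copy();np.savez(f'pics/{n}3.npz',**c)
    def pr(p):
        p=c["K"]@((p-c["eye"])@c["orientation"]);return p[:2]/p[2]
    u=pr(t);x0,y0=(u-[50,60]).astype(int);y0=max(y0,0)
    cr=cv2.resize(im[y0:y0+100,x0:x0+100],None,fx=4,fy=4,interpolation=cv2.INTER_CUBIC)
    for p,col in((t,(0,0,255)),(t-.0187*Rm[:,2],(0,255,0)),(t-.06*Rm[:,2],(255,0,0))):
        w=((pr(p)-[x0,y0])*4).astype(int);cv2.circle(cr,(int(w[0]),int(w[1])),3,col,-1)
    o.append(cr)
cv2.imwrite('pics/chk.png',np.hstack(o))
E
```

```text
[ 0.55799216 -0.05114143  0.21663239] [[ 0.977  0.075  0.198]
 [ 0.074 -0.997  0.015]
 [ 0.199 -0.    -0.98 ]]
```

View pics/chk.png

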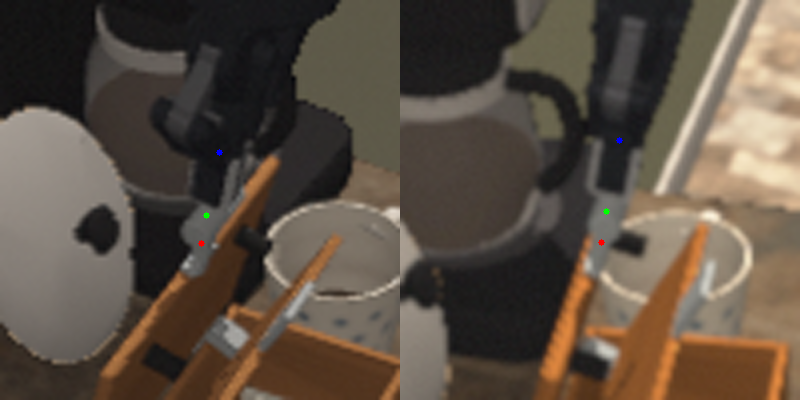

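In both views the green grasp point falls on the bar, but the real fingertips end at about the bar's top, roughly 30 mm short of the reported TCP. I'll open, go about 24 mm deeper with a force guard and pinch again.

```bash
python3 - <<'E'
from h import *
from bench import robot
M=R(.2);p=bar(1.293)
robot.move_gripper(1.0)
print(robot.move_linear(p+M[:,2]*.046,M,v=.05,until_force=6),robot.get_tool_pos(),robot.get_force().round(2))
for o in (.6,.45,.3,.15,0):
    robot.move_gripper(o,40);f=robot.get_finger_force();print(o,robot.get_width(),f,robot.get_force().round(2))
    if f>3 or robot.get_width()>o+.03: break
print(robot.get_clock())
c=robot.camera("wrist");np.savez('pics/w4.npz',**c);W=world(c)
for v in range(205,300,8): print(v,W[v,258].round(3),W[v,215].round(3),W[v,300].round(3))
E
```

```text
False [ 0.56272448 -0.05071991  0.19288002] [0.29 0.59 0.02]
0.6 0.5987703595305882 0.0 [-0.61  0.04 -0.23]
0.45 0.45974204795407414 35.54918825626373 [ 0.03 -7.21  0.84]
7.6667
205 [ 0.576 -0.053  0.181] [ 0.574 -0.027  0.182] [ 0.578 -0.078  0.182]
213 [ 0.573 -0.053  0.193] [ 0.571 -0.028  0.192] [ 0.575 -0.077  0.191]
221 [ 0.569 -0.053  0.196] [ 0.567 -0.029  0.195] [ 0.571 -0.077  0.195]
229 [ 0.566 -0.053  0.203] [ 0.565 -0.03   0.204] [ 0.568 -0.076  0.204]
237 [ 0.564 -0.053  0.213] [ 0.561 -0.031  0.205] [ 0.564 -0.076  0.205]
245 [ 0.562 -0.053  0.22 ] [ 0.538 -0.024  0.141] [ 0.543 -0.087  0.142]
253 [ 0.56  -0.054  0.228] [ 0.534 -0.025  0.148] [ 0.564 -0.072  0.235]
261 [ 0.559 -0.054  0.237] [ 0.555 -0.033  0.227] [ 0.56  -0.072  0.235]
269 [ 0.558 -0.054  0.243] [ 0.556 -0.035  0.243] [ 0.559 -0.071  0.244]
277 [ 0.555 -0.054  0.246] [ 0.554 -0.036  0.245] [ 0.556 -0.071  0.245]
285 [ 0.552 -0.054  0.246] [ 0.551 -0.036  0.246] [ 0.553 -0.072  0.246]
293 [ 0.548 -0.054  0.246] [ 0.547 -0.036  0.245] [ 0.549 -0.072  0.245]
```

The bar is pinched (0.46 × 85 mm ≈ 39 mm), with a 2 mm lateral offset. I'll recentre, sink a bit deeper, re-grip and start lowering.

```bash
sed -i 's/HINGE=np.array(\[.5914,-.0486/HINGE=np.array([.5915,-.0505/; s/^OFF=.*/OFF=.053/' h.py; cat >> h.py <<'E'
def arc(robot,ths,v=.07,lean=.2,f=None):
    M=R(lean)
    for th in ths:
        s=robot.move_linear(tcp(bar(th),M),M,v=v,until_force=f)
        print(round(th,3),s,robot.get_force().round(1),round(robot.get_width(),3),round(robot.get_finger_force(),1))
        if s: break
E
python3 - <<'E'
from h import *
from bench import robot
M=R(.2)
robot.move_gripper(.6)
print(robot.move_linear(tcp(bar(1.293),M),M,v=.05,until_force=6))
robot.move_gripper(.35,50)
print(robot.get_width(),robot.get_finger_force(),robot.get_force().round(2))
arc(robot,np.linspace(1.2,.9,4))
print(robot.get_clock())
c=robot.camera("wrist");d=robot.camera("side")
cv2.imwrite('pics/w5.png',np.hstack([c["image"][:,:,::-1],d["image"][:,:,::-1]])[:,:800])
E
```

```text
False
0.45378422756486175 51.66146636009216 [-0.21 -1.53 -1.25]
1.2 False [ 1.9 -1.6 -1.7] 0.458 51.4
1.1 False [ 1.8 -2.9 -0.8] 0.457 51.3
1.0 False [ 1.7 -3.1  0.7] 0.458 51.5
0.9 False [-0.8 -5.7  4.1] 0.458 51.9
9.9917
```

View pics/w5.png

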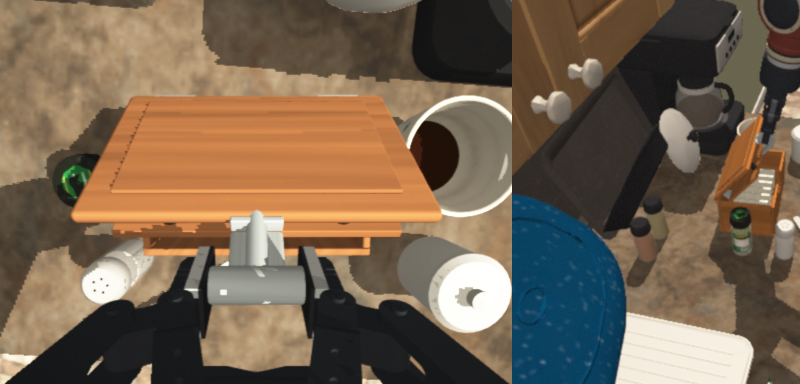

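Both lids are coming down with the bar held firmly between the pads at (257,285), and the neighbours are clear. I continue to shut.

```bash
sed -i 's/^YAW=.0755/YAW=.083/' h.py; python3 - <<'E'
from h import *
from bench import robot
arc(robot,np.linspace(.8,.1,8))
arc(robot,[.05,0,-.03,-.06],v=.03,f=12)
print(robot.get_clock(),robot.get_tool_pos(),tcp(bar(0),R(.2)))
for n in("scene","side"):
    c=robot.camera(n);np.savez(f'pics/{n}6.npz',**c)
    W=world(c);hsv=cv2.cvtColor(c["image"],cv2.COLOR_RGB2HSV)
    m=(hsv[...,0]>5)&(hsv[...,0]<18)&(hsv[...,1]>150)&(hsv[...,2]>70)&(W[...,2]>.07)&(W[...,2]<.2)&(abs(W[...,1]+.05)<.1)&(W[...,0]>.45)&(W[...,0]<.6)
    q=W[m]
    for x in np.arange(.47,.6,.02):
        k=q[abs(q[:,0]-x)<.01];print(x.round(2),len(k),np.median(k[:,2]).round(4) if len(k) else '')
E
```

```text
0.8 False [-2.9 -1.6  4.8] 0.457 52.5
0.7 False [-3.  -1.4  6.3] 0.458 52.8
0.6 False [-4.8 -1.3  3.5] 0.461 53.2
0.5 False [-3.9  2.4  3.2] 0.451 53.5
0.4 False [-1.2  4.3  1.5] 0.455 53.6
0.3 False [-0.6  6.   0.6] 0.462 53.8
0.2 False [0.2 5.8 0.7] 0.457 54.0
0.1 False [-0.5  6.8  0.5] 0.453 54.3
0.05 False [-1.3  5.8  0.7] 0.455 54.4
0 False [-0.9  5.8  2.7] 0.453 54.5
-0.03 True [-4.6  2.1  7.5] 0.456 55.6
14.0333 [ 0.45071198 -0.06143957  0.04076526] [ 0.45056769 -0.06222432  0.04300803]
0.47 198 0.0865
0.49 423 0.1005
0.51 423 0.1015
0.53 357 0.1015
0.55 409 0.1018
0.57 393 0.1014
0.59 170 0.0995
0.47 192 0.0996
0.49 670 0.1014
0.51 656 0.1033
0.53 598 0.1033
0.55 611 0.1033
0.57 619 0.103
0.59 305 0.1013
```

The lid surface is flat at z≈0.102 from front to back, so it is shut. I'll press briefly to seat both lids, then raise the outer one to 45°.

```bash
python3 - <<'E'
from h import *
from bench import robot
t=robot.get_tool_pos()
print(robot.move_linear(t-[0,0,.004],R(.2),v=.02,until_force=12),robot.get_force().round(1),robot.get_tool_pos()[2])
robot.wait(.3)
arc(robot,[.03,.1,.2,.3,.4,.5,.6,.7,.785],v=.06)
robot.wait(.3)
print(robot.get_clock(),robot.get_force().round(1))
o=[]
for n in("scene","side","wrist"):
    c=robot.camera(n);np.savez(f'pics/{n}7.npz',**c);im=c["image"][:,:,::-1]
    W=world(c);hsv=cv2.cvtColor(c["image"],cv2.COLOR_RGB2HSV)
    m=(hsv[...,0]>5)&(hsv[...,0]<18)&(hsv[...,1]>150)&(hsv[...,2]>70)&(W[...,2]>.05)&(W[...,2]<.3)&(abs(W[...,1]+.05)<.07)&(W[...,0]>.43)&(W[...,0]<.6)
    q=W[m]
    for x in np.arange(.49,.6,.02):
        k=q[abs(q[:,0]-x)<.005];print(n,x.round(2),len(k),np.percentile(k[:,2],[5,50,95]).round(3) if len(k) else '')
    o.append(cv2.resize(im[90:270,170:350],(400,400)) if n!="wrist" else None)
cv2.imwrite('pics/f.png',np.hstack(o[:2]))
E
```

```text
True [-6.4  0.8  9.6] 0.040542940086185586
0.03 False [ 3.5  4.9 -1.5] 0.458 54.7
0.1 False [ 6.4  4.5 -4.2] 0.454 54.3
0.2 False [ 4.6  4.8 -4. ] 0.459 53.7
0.3 False [ 3.1  4.6 -4.8] 0.455 53.1
0.4 False [-0.1  5.3 -4. ] 0.459 52.7
0.5 False [-2.3  5.5 -3.1] 0.461 52.3
0.6 False [-0.5  6.9 -3.5] 0.462 51.9
0.7 False [ 0.   6.6 -4.6] 0.457 51.4
0.785 False [ 0.8  7.2 -3.8] 0.453 51.6
18.3333 [ 1.3  5.5 -4.4]
scene 0.49 157 [0.07  0.072 0.075]
scene 0.51 293 [0.07  0.073 0.179]
scene 0.53 312 [0.071 0.073 0.171]
scene 0.55 284 [0.071 0.073 0.154]
scene 0.57 159 [0.07  0.126 0.136]
scene 0.59 48 [0.109 0.113 0.118]
side 0.49 139 [0.071 0.074 0.09 ]
side 0.51 268 [0.072 0.074 0.181]
side 0.53 366 [0.072 0.165 0.175]
side 0.55 266 [0.072 0.147 0.159]
side 0.57 204 [0.072 0.13  0.139]
side 0.59 107 [0.104 0.114 0.12 ]
wrist 0.49 376 [0.071 0.073 0.075]
wrist 0.51 1912 [0.176 0.179 0.18 ]
wrist 0.53 5648 [0.162 0.169 0.173]
wrist 0.55 4317 [0.142 0.149 0.156]
wrist 0.57 3267 [0.121 0.129 0.136]
wrist 0.59 2004 [0.1   0.109 0.116]
```

View pics/f.png

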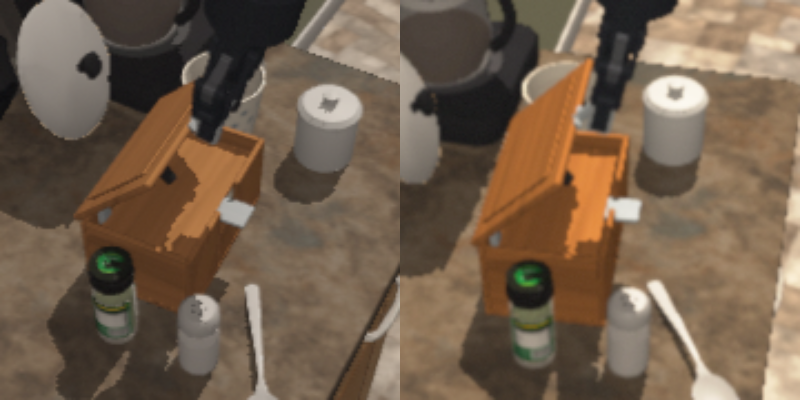

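The outer lid stands at about 45° (surface slope ≈1:1) with its bar held in the fingers. The inner lid lies flat at z≈0.073 with its tab in the notch, at (235,212) in the left half. The neighbours in view look undisturbed.

```bash
python3 -c "
from bench import robot
print(robot.finish_job())"
```

```text
the job is handed in; nothing more can be done
None
```

I handed the job in at about 18 s on the robot's clock: both lids were lowered shut together, then the outer lid alone was raised to about 45° and is still held by its pull. The inner lid is flat and shut, and the things round the caddy looked undisturbed in the last pictures.

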